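# Hang the price sign on its stand

### The arm

A 6-joint arm with a two-finger parallel gripper is mounted at the origin on a cart in front of the work surface, level with it; the furniture and walls round the work are solid. World frame = base frame: x ahead of the robot, y to its left, z up, the work surface at z = 0. Lengths are in mm, angles in rad, forces in N, time in s.
With the tool pointing down it reaches from about 350 to 875 mm from the base axis. Payload 4.2 kg.
Tool frame: the origin (TCP) lies between the finger pads; the fingertips stand 14 mm ahead of it and the grasp point (between the pads) lies 5 mm behind it; z points along the fingers, y is the line along which they close (so a half turn about z gives the same grasp; the last joint's range is limited). The gripper opens to 85 mm and grips with 20 to 120 N. Pads are 22 mm wide; open, the fingers measure 114 mm over their backs; the gripper's body (76 mm by 85 mm) begins 54 mm behind the grasp point. The pads swing forward as they close: fully open they stand 13 mm farther back than shut.
Start: joints at [-1.054, 0.385, 0.008, 0, -1.194, -0.259], TCP at [159.363, -604.32, 245.312] pointing down, gripper open.
Joint ranges: [-3.14, 3.14], [-1.21, 2.06], [-1.07, 1.41], [-3.16, 2.05], [-2.99, -0.16], [-3.1, 3.1]. Speed limits (rad/s): [2.79, 2.79, 3.14, 3.14, 3.14, 3.14].

### API

Orientations are given as a rotation vector (axis times angle).
In Python, from cell import sensors, viewer, ticket, nets gives the robot as it stands.
- The arm moves only by the tool jog_arm, never from a script. Its argument "motion" is a list of rows, each a list of 3 entries, a list of its own where there are three numbers: the shift along the tool's x, y, z in units of 30 mm (1.0 is 30 mm), then the turn, a rotation vector about the tool's x, y, z in units of 5 degrees (1.0 is 5 degrees), then the opening, from 0 (shut) to 1 (fully open). A call has 1 to 20 rows; each row is the pose to reach, as a shift and turn from the pose commanded when the call began, along the tool's axes at that moment; what a row does not reach only later rows make up. A row lasts 1/10 s, in which the tool goes at most 50 mm and 8.59 degrees, less where a joint would pass 70% of its speed; a pose out of reach is approached as far as the arm can. A call with a gripper value outside its range is refused whole. The fingers move at their own pace and stop on an object; "squeeze" is the grip in N (left out, the last holds). Time passes only in rows, so rows that repeat a pose let the fingers close. It gives the time, the measured TCP pose, the force, the opening and the grip force at its end, in the units of the state.
- sensors.get_obs(): the state, without advancing time (a new reading comes with each control period).
- viewer.get_image(name): name is "scene" or "top" or "wrist"; returns a dict with "img" (400x640x3 uint8, red, green, blue), "K" (3x3 intrinsics, pixels), "D" ([k1, k2, p1, p2, k3] as OpenCV has them; the pictures are not rectified), "R" (3x3) and "t" (3): a world point X has camera coordinates R X + t; the wrist camera has in their place "mount" (4x4, takes a point from camera to tool coordinates, whose origin is the TCP and whose axes are the flange's). Camera axes: x right, y down, z forward; pixel columns grow to the right and rows downward; lengths in mm; the calibration is good to about 2 mm. A picture is of the moment at which its call begins: read the wrist's pose just before it. There is no depth.
- ticket.finish_job(): hands the job in; it is judged then, once.
Trained networks look in a picture, given as the dict that the camera call returned (one of the last four; its "shot" number tells which), for a name from the list of things; names that differ only in an ending like _2 or _b are one class to them, and where a whole thing is asked for, a point or a joint stands for the part that bears it (a point fixed in the world has none). Each returns a list of dicts, best first, with "confidence" (0 to 1); they miss things now and then, are a little off and sometimes report something else, mostly with a low value. They report only what shows in the picture. A call takes as long as a camera call. They do not tell look-alikes from the thing itself.
- nets.recognise(picture, query): "position" ([x, y, z] in mm, in world coordinates, good to about 4 mm: the middle of the surface that is visible of it).
- nets.outline_of(picture, query): "region" (400x640 bool, what is visible of it).
- nets.mark_of(picture, query): "position" ([x, y, z] in mm, in world coordinates, good to about 4 mm: a listed point, or the origin of a listed thing).
The state is a dict: "t": time; "joints": joint angles; "joint_velocities": joint speeds; "joint_efforts": joint torques, N m; "tool_pos": TCP position; "orientation": TCP orientation; "wrist_force": force on the tool from outside, world axes, zero at the start; "wrist_torque": the same for the moment, N m; "opening": opening from 0.0 (shut) to 1.0 (fully open); "gripper_force": force on a finger pad.
Only numpy, scipy, OpenCV 4.12 (cv2) and the standard library are available. Lean on these libraries where they do the work, as an engineer would, in place of code of your own. Each camera call takes 0.05 s, during which the arm holds its last target. There are 200 camera calls.

### The job

Hang the white sign panel, which lies on its back on the counter, on the sloping wooden stand: bring the wide opening of its keyhole over the steel stud so that the panel lies flat on the board, then pull it down the slope until the stud is fully home in the narrow end of the slot. Leave it hanging straight on the board, let go, and do not disturb the bell, tape roll, phone and clear case.

Things in the scene. Friction and masses are not known exactly. Their poses are not given: they have to be found in the camera images.
- sign: White sign panel, 186 x 136 mm over its aluminium edge trim, 6 mm thick (trim 8 mm), about 0.22 kg, lying on its back. Origin: middle of its back face (underside as it lies). x points to its top edge, y to its left, z out of its front (up as it lies). A keyhole goes right through it near the top edge, on y = 0; a wooden grip rail stands out from its front below the middle.
- sign_rail (a point): Middle of the top of the sign's wooden grip rail, the place to hold it (sign frame -35, 0, +34 mm). The rail is 90 mm long (along the sign's y), 16 mm thick (along x) and stands 28 mm out of the panel's front. Axes as the sign's.
- sign_opening (a point): Centre of the wide, roundish opening of the keyhole, 30 mm across, on the back face (sign frame +35, 0, 0 mm). Toward the top edge it narrows to a slot 13 mm wide that ends at x = +66.5 mm. Axes as the sign's.
- sign_seat (a point): Where the stud's axis stands when the sign is fully pulled down and the end of the slot rests on the stud: on the back face, sign frame +62, 0, 0 mm, that is 27 mm from the centre of the wide opening; axes as the sign's.
- stand_face: Sloping wooden board, fixed, with one steel stud. Face 210 x 170 mm, 35 degrees from level. Origin: foot of the stud's axis on the face. x up the slope, y to the left, z out of the face. Face spans x -165 to +45 mm, lower edge 16 mm above the counter. Stud along z: shank 9 mm in diameter up to z = 9 mm, then a head 20 mm in diameter, 4 mm thick (top at 13 mm).
- bell: White desk bell with dark foot, 66 mm across, 50 mm high; bystander. Origin at the centre of its underside.
- tape: Roll of white sticker tape lying flat, 62 mm across, 26 mm high; bystander. Origin at the centre of its underside.
- phone: Phone lying flat, 75 x 149 x 11 mm; bystander. Origin at the centre of its underside.
- case: Flat clear plastic case, 72 x 78 x 20 mm; bystander. Origin at the centre of its underside.
Mind the look-alikes: they are no part of the job. What is shaped like the sign but orange is not meant.

How it is judged (in metres and radians):
At the end, for the whole second after the job is handed in: The sign hangs locked: the stud's shank is in the slot within 8 mm of fully home (5 mm sideways), the panel's back is within 5 mm of the board and parallel to it within about 4.5 degrees, its top edge is straight across the board within about 10 degrees, it is at rest and released (x of sign_seat in the frame of stand_face between -0.004 and 0.008 m and y of sign_seat in the frame of stand_face between -0.005 and 0.005 m and z of sign_seat in the frame of stand_face between -0.003 and 0.005 m and angle between the z axis of sign and the z axis of stand_face, either way round below 0.08 rad and angle between the x axis of sign and the x axis of stand_face, either way round below 0.17 rad and linear speed of sign below 0.02 m/s); the robot touches nothing.
It fails at once if bell shifted by more than 20 mm (distance of bell from where it was at the start of the episode above 0.02 m).
It fails at once if tape roll shifted by more than 20 mm (distance of tape from where it was at the start of the episode above 0.02 m).
It fails at once if phone shifted by more than 20 mm (distance of phone from where it was at the start of the episode above 0.02 m).
It fails at once if clear case shifted by more than 20 mm (distance of case from where it was at the start of the episode above 0.02 m).
It also fails if it takes over 42 s, if anything falls off the work surface, if the arm or the gripper's body presses on something with over 40 N, if the wrist force passes 120 N, or if a joint passes its speed limit or range.

## Working session

There is one attempt and no reset: what is moved stays moved. The work goes in short steps, Python scripts to look and compute and a tool call to move; the robot and the scene stay as the last step left them, time stands still between calls to the robot, and variables do not carry over. Pictures are saved under pics/ and viewed, at most 10 in all, crops included, and the job is handed in when it is done.

Besides the shell and the picture viewer there is one more tool, called in YAML: its name, and indented under it one key for each argument. jog_arm: Moves the arm, as the interface text tells. Its arguments: {"type":"object","properties":{"motion":{"type":"array"},"squeeze":{"type":"number"}},"required":["motion"]}

```bash
ls; mkdir -p pics
cat > h.py <<'E'
import numpy as np, cv2
from cell import sensors, viewer, ticket, nets
from scipy.spatial.transform import Rotation as Ro
def save(p,n): cv2.imwrite('pics/'+n,p['img'][:,:,::-1])
E
python3 - <<'E'
from h import *
o=sensors.get_obs(); print({k:np.round(v,3) for k,v in o.items()})
a=viewer.get_image('scene'); b=viewer.get_image('top')
save(a,'scene.png'); save(b,'top.png')
for n,p in (('scene',a),('top',b)):
    print(n,np.round(p['K'],1).tolist(),np.round(-p['R'].T@p['t'],0))
    for q in ['sign','sign_rail','sign_opening','sign_seat','stand_face','bell','tape','phone','case']:
        print(q,[(np.round(r['position']).tolist(),round(r['confidence'],2)) for r in nets.mark_of(p,q)])
E
```

```text
pics
{'t': np.float64(0.0), 'joints': array([-1.054e+00,  3.860e-01,  7.000e-03, -1.000e-03, -1.194e+00,
       -2.590e-01]), 'joint_velocities': array([-0.   , -0.001,  0.001,  0.001, -0.001,  0.   ]), 'joint_efforts': array([-0.0000e+00, -3.9229e+01,  1.8840e+01,  4.1860e+00, -5.0000e-03,
       -0.0000e+00]), 'tool_pos': array([ 159.23 , -603.79 ,  244.194]), 'orientation': array([ 4.030e-01, -3.115e+00, -3.000e-03]), 'wrist_force': array([ 0.423,  0.848, -0.45 ]), 'wrist_torque': array([ 0.024, -0.024,  0.027]), 'gripper_force': np.float64(0.0), 'opening': np.float64(0.997)}
scene [[507.7, 0.0, 318.3], [0.0, 507.7, 200.3], [0.0, 0.0, 1.0]] [  30. 1002.  791.]
sign [([792.0, 5.0, -1.0], 0.91), ([584.0, 222.0, 1.0], 0.77)]
sign_rail [([546.0, 231.0, 32.0], 0.9), ([795.0, -27.0, 33.0], 0.66)]
sign_opening [([616.0, 218.0, 2.0], 0.71), ([776.0, 40.0, 4.0], 0.7)]
sign_seat [([770.0, 64.0, 0.0], 0.63), ([643.0, 207.0, 1.0], 0.6)]
stand_face [([614.0, -199.0, 110.0], 0.57)]
bell [([397.0, 15.0, -0.0], 0.8)]
tape [([525.0, -5.0, -1.0], 0.93), ([399.0, 17.0, 2.0], 0.63)]
phone [([383.0, 445.0, 2.0], 0.92)]
case [([619.0, 448.0, -3.0], 0.82)]
top [[412.1, 0.0, 314.1], [0.0, 412.1, 193.9], [0.0, 0.0, 1.0]] [ 474.  102. 1305.]
sign [([579.0, 222.0, -1.0], 0.97), ([785.0, 10.0, -4.0], 0.77)]
sign_rail [([797.0, -28.0, 34.0], 0.83), ([548.0, 229.0, 36.0], 0.76)]
sign_opening [([776.0, 40.0, -2.0], 0.8), ([617.0, 217.0, 0.0], 0.79)]
sign_seat [([395.0, 20.0, 1.0], 0.59), ([769.0, 66.0, 2.0], 0.56)]
stand_face [([614.0, -201.0, 110.0], 0.96)]
bell [([396.0, 20.0, -0.0], 0.53), ([614.0, -202.0, 111.0], 0.28), ([550.0, 231.0, 35.0], 0.2)]
tape []
phone [([386.0, 437.0, -0.0], 0.59)]
case [([620.0, 442.0, 1.0], 0.85)]
```

View pics/scene.png

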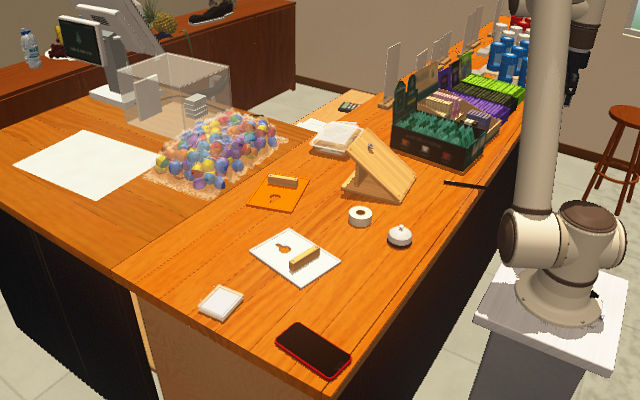

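View pics/top.png

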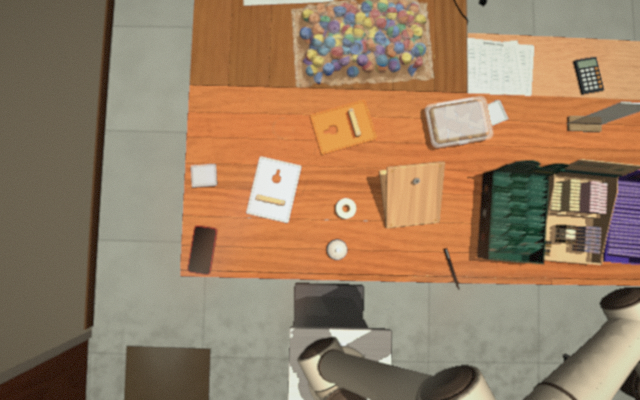

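```bash
cat >> h.py <<'E'
def rnd(v,n=2): return np.round(v,n).tolist()
def rowto(pos,R,o=None):
    "row (shift units, turn units) from the current pose to pos,R (tool axes)"
    o=o or sensors.get_obs(); R0=Ro.from_rotvec(o['orientation'])
    return rnd(R0.inv().apply(np.array(pos)-o['tool_pos'])/30,3), rnd((R0.inv()*Ro.from_matrix(R)).as_rotvec(degrees=True)/5,3)
def toolR(sx,sz):
    "tool holding rail of a sign with axes sx,sz: y=-sx, z=-sz"
    sx=np.array(sx,float);sz=np.array(sz,float); sz/=np.linalg.norm(sz); sx-=sz*(sx@sz); sx/=np.linalg.norm(sx)
    return np.c_[np.cross(sx,sz),-sx,-sz]
def cam(p,o=None):
    "camera world->cam R,t ; wrist uses pose o"
    if 'mount' not in p or p.get('mount') is None: return np.array(p['R']),np.array(p['t'])
    T=np.eye(4);T[:3,:3]=Ro.from_rotvec(o['orientation']).as_matrix();T[:3,3]=o['tool_pos']
    W=np.linalg.inv(T@np.array(p['mount'])); return W[:3,:3],W[:3,3]
def ray(p,uv,o=None):
    R,t=cam(p,o); x=cv2.undistortPoints(np.array([[uv]],float),p['K'],np.array(p['D']))[0,0]
    d=R.T@np.r_[x,1]; return -R.T@t,d/np.linalg.norm(d)
def tri(rays):
    A=sum(np.eye(3)-np.outer(d,d) for c,d in rays); b=sum((np.eye(3)-np.outer(d,d))@c for c,d in rays)
    X=np.linalg.solve(A,b); return X,[float(np.linalg.norm(np.cross(d,X-c))) for c,d in rays]
def proj(p,X,o=None):
    R,t=cam(p,o); return cv2.projectPoints(np.array(X,float).reshape(-1,3),cv2.Rodrigues(R)[0],t,p['K'],np.array(p['D']))[0][:,0]
E
python3 - <<'E'
from h import *
a=viewer.get_image('scene'); b=viewer.get_image('top')
c=cv2.resize(a['img'][120:290,235:425],None,fx=3.2,fy=3.2,interpolation=cv2.INTER_CUBIC); cv2.imwrite('pics/crop.png',c[:,:,::-1])
w=viewer.get_image('wrist'); print(np.round(w['mount'],3).tolist(), np.round(w['K'],1).tolist(), np.round(w['D'],3))
yaw=np.radians(-10); sx=[np.cos(yaw),np.sin(yaw),0]
print(rowto([500,-200,330],toolR(sx,[0,0,1])), rowto([560,200,330],toolR(sx,[0,0,1])))
E
```

```text
[[-0.0, -0.95, -0.311, 80.97], [1.0, -0.0, -0.0, -0.556], [0.0, -0.311, 0.95, -129.153], [0.0, 0.0, 0.0, 1.0]] [[282.2, 0.0, 322.2], [0.0, 282.2, 198.6], [0.0, 0.0, 1.0]] [-0.007  0.     0.     0.     0.   ]
([-14.415, 10.136, -2.822], [-0.0, 0.0, -13.046]) ([-19.749, 22.519, -2.822], [-0.0, 0.0, -13.046])
```

View pics/crop.png

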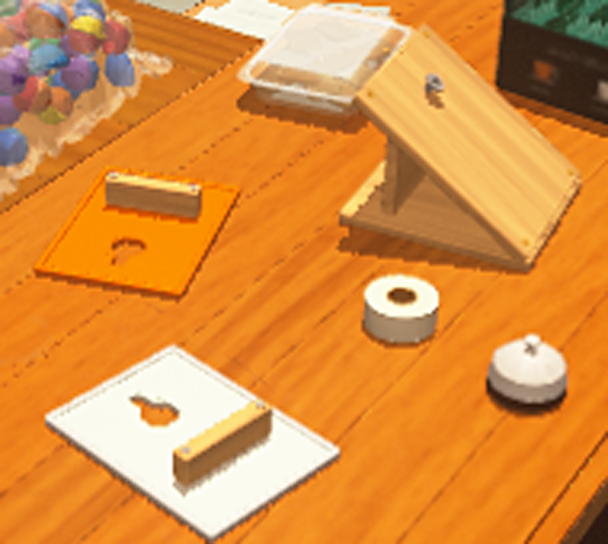

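White sign is at scene px (295,257), in the crop (190,440). The orange look-alike is at scene px (278,192). White fits the description, and orange is excluded by the task. The stud is at scene px (370,147). First I'll look at the stand with the wrist camera.

jog_arm:
  motion:
    - [[-14.4, 10.1, -2.8], [0, 0, -13], 1]
    - [[-14.4, 10.1, -2.8], [0, 0, -13], 1]
    - [[-14.4, 10.1, -2.8], [0, 0, -13], 1]
    - [[-14.4, 10.1, -2.8], [0, 0, -13], 1]
    - [[-14.4, 10.1, -2.8], [0, 0, -13], 1]
    - [[-14.4, 10.1, -2.8], [0, 0, -13], 1]
    - [[-14.4, 10.1, -2.8], [0, 0, -13], 1]
    - [[-14.4, 10.1, -2.8], [0, 0, -13], 1]
    - [[-14.4, 10.1, -2.8], [0, 0, -13], 1]
    - [[-14.4, 10.1, -2.8], [0, 0, -13], 1]
    - [[-14.4, 10.1, -2.8], [0, 0, -13], 1]
    - [[-14.4, 10.1, -2.8], [0, 0, -13], 1]
    - [[-14.4, 10.1, -2.8], [0, 0, -13], 1]
    - [[-14.4, 10.1, -2.8], [0, 0, -13], 1]
    - [[-14.4, 10.1, -2.8], [0, 0, -13], 1]
    - [[-14.4, 10.1, -2.8], [0, 0, -13], 1]

```text
t: 2.75
tool_pos: [499.2, -202.0, 329.4]
orientation: [2.013, -2.412, -0.0]
wrist_force: [0.9, 0.0, -0.1]
opening: 1.001
gripper_force: 0.0
```

```bash
cat > snap.py <<'E'
from h import *; import pickle,sys
o=sensors.get_obs(); p=viewer.get_image('wrist'); n=sys.argv[1]; save(p,n+'.png')
pickle.dump((o,p),open(n+'.pkl','wb')); print(o['t'],rnd(o['tool_pos'],1),rnd(o['orientation'],3))
for q in sys.argv[2:]: print(q,[(rnd(r['position'],1),round(r['confidence'],2)) for r in nets.mark_of(p,q)])
E
python3 snap.py w1 stand_face sign sign_rail sign_opening; python3 -c "
from h import *
print(rowto([560,200,330],toolR([np.cos(-.18),np.sin(-.18),0],[0,0,1])))"
```

```text
2.75 [499.2, -202.0, 329.4] [2.013, -2.412, -0.0]
stand_face [([613.3, -198.7, 112.3], 0.72)]
sign [([789.9, 5.4, -1.7], 0.6)]
sign_rail [([800.2, -28.8, 38.8], 0.7)]
sign_opening []
([-13.527, 0.405, -0.022], [-0.0, 0.0, 0.01])
```

View pics/w1.png

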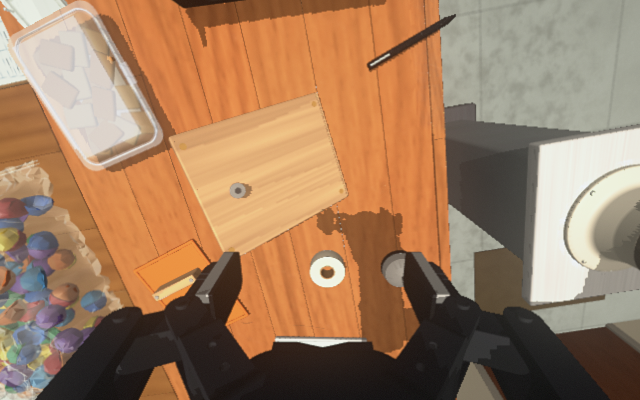

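w1 shows the board with the corners of its lower edge at px (316,93) and (347,193). The upper-edge corners are at (169,138) and (229,256), and the stud head is at (238,190). The white sign is hidden behind the gripper. Next I go over the sign.

jog_arm:
  motion:
    - [[-13.5, 0.4, 0], [0, 0, 0], 1]
    - [[-13.5, 0.4, 0], [0, 0, 0], 1]
    - [[-13.5, 0.4, 0], [0, 0, 0], 1]
    - [[-13.5, 0.4, 0], [0, 0, 0], 1]
    - [[-13.5, 0.4, 0], [0, 0, 0], 1]
    - [[-13.5, 0.4, 0], [0, 0, 0], 1]
    - [[-13.5, 0.4, 0], [0, 0, 0], 1]
    - [[-13.5, 0.4, 0], [0, 0, 0], 1]
    - [[-13.5, 0.4, 0], [0, 0, 0], 1]
    - [[-13.5, 0.4, 0], [0, 0, 0], 1]
    - [[-13.5, 0.4, 0], [0, 0, 0], 1]

```text
t: 4.1
tool_pos: [559.8, 198.8, 329.3]
orientation: [2.014, -2.411, 0.0]
wrist_force: [-0.5, -0.2, -0.3]
opening: 0.996
gripper_force: 0.0
```

```bash
python3 snap.py w2 stand_face sign sign_rail sign_opening sign_seat
```

```text
4.1 [559.8, 198.8, 329.3] [2.014, -2.411, 0.0]
stand_face []
sign [([580.6, 221.7, 1.3], 0.65), ([789.9, 5.3, -1.6], 0.57), ([550.3, 229.0, 33.0], 0.44)]
sign_rail [([545.9, 228.3, 33.4], 0.88)]
sign_opening [([616.2, 214.5, 1.9], 0.94)]
sign_seat [([638.9, 207.8, 1.2], 0.9), ([771.9, 63.5, -1.0], 0.69)]
```

View pics/w2.png

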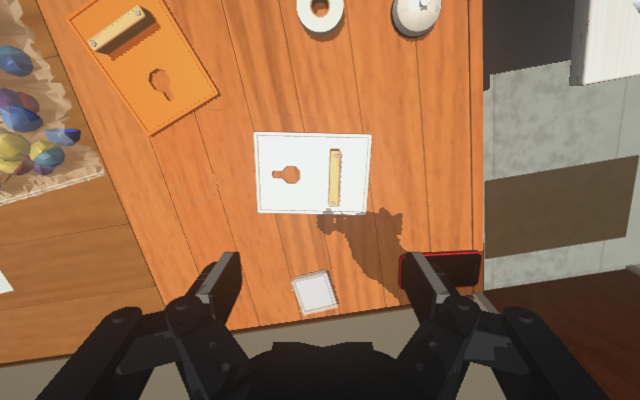

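w2 shows the sign with corners at px (255,132), (371,135), (366,215) and (257,213). Its keyhole opening is at (291,175) and its rail at (335,178). Next I fit the sign and stand poses across views.

```bash
cat > fit.py <<'E'
from h import *; import pickle
from scipy.optimize import least_squares
def sub(p,uv,w=3):
    g=cv2.cvtColor(p['img'],cv2.COLOR_RGB2GRAY); c=np.array(uv,np.float32).reshape(-1,1,2).copy()
    r=cv2.cornerSubPix(g,c,(w,w),(-1,-1),(3,30,.01))[:,0]
    bad=np.linalg.norm(r-np.array(uv),axis=1)>3; r[bad]=np.array(uv)[bad]; return r
def fit(obs,x0,tilt=None):
    def f(x,each=False):
        R=Ro.from_euler('ZYX',[x[3],x[4],x[5]]).as_matrix() if len(x)>4 else Ro.from_euler('ZY',[x[3],tilt]).as_matrix()
        e=[(proj(p,np.array(P)@R.T+x[:3],o)-uv)*(1) for p,o,P,uv in obs]
        return e if each else np.concatenate([v.ravel() for v in e])
    s=least_squares(f,x0,loss='soft_l1',f_scale=1.); return s.x,[np.round(v,1).tolist() for v in f(s.x,True)]
E
cat > m1.py <<'E'
from fit import *
a=viewer.get_image('scene'); b=viewer.get_image('top')
o1,w1=pickle.load(open('w1.pkl','rb')); o2,w2=pickle.load(open('w2.pkl','rb'))
C=[[93,-68,8],[-93,-68,8],[-93,68,8],[93,68,8]]
s2=(w2,o2,C,sub(w2,[[255,132],[371,135],[366,215],[257,213]]))
ss=(a,None,C,sub(a,[[289,228],[340.6,261.6],[300.6,288],[249.7,251.6]]))
for nm,ob in (('w2+scene',[s2,ss]),('w2',[s2])):
    for x0 in ([580,222,0,-.18],[580,222,0,-.18,0,0]):
        x,e=fit(ob,x0,0.); print('sign',nm,np.round(x,3).tolist(),e)
F=[[-165,-85,0],[-165,85,0],[45,-85,0],[45,85,0],[0,0,13]]
t1=(w1,o1,F,np.r_[sub(w1,[[316,93],[347,193],[169,138],[229,256]]),[[238,190]]])
ts=(a,None,F,np.r_[[[366,129]],[[0,0]],[[0,0]],[[0,0]],[[0,0]]])
ts=(a,None,[F[0],F[1],F[2],F[3],F[4]],np.array([[416,176],[400,203],[366.5,129],[346.6,150.6],[370,146.5]]))
for nm,ob in (('w1+scene',[t1,ts]),('w1',[t1])):
    for x0 in ([614,-200,110,0],[614,-200,110,0,-.61,0]):
        x,e=fit(ob,x0,-np.radians(35)); print('stand',nm,np.round(x,3).tolist(),e)
E
python3 m1.py
```

```text
sign w2+scene [580.293, 222.276, -1.607, -0.204] [[[-0.8, -0.3], [0.5, -0.3], [-0.6, 0.2], [-0.1, 1.2]], [[0.5, 0.4], [0.8, 0.5], [0.2, 0.0], [-0.1, 0.1]]]
sign w2+scene [580.329, 222.181, -1.607, -0.205, 0.006, -0.01] [[[-0.9, -0.3], [0.6, -0.2], [-0.7, 0.2], [-0.1, 0.9]], [[0.5, 0.3], [0.8, 0.1], [0.1, 0.1], [-0.1, 0.5]]]
sign w2 [580.14, 222.788, -5.139, -0.206] [[[-0.1, -0.3], [0.3, -0.1], [-0.9, -0.2], [0.4, 0.7]]]
sign w2 [580.33, 222.68, -4.989, -0.202, 0.027, 0.004] [[[-0.1, -0.3], [0.2, -0.2], [-0.7, 0.2], [0.6, 0.4]]]
stand w1+scene [614.299, -201.32, 103.625, 0.135] [[[-2.5, -0.1], [-0.5, 0.4], [1.2, -0.5], [0.5, 4.9], [-0.0, -0.9]], [[0.1, -0.7], [-0.4, -0.7], [0.3, -0.7], [-0.9, 0.5], [0.5, 0.6]]]
stand w1+scene [614.751, -201.226, 102.615, 0.134, -0.597, -0.002] [[[-1.7, -0.2], [-0.0, 0.6], [1.3, -0.5], [0.2, 4.4], [-0.2, -0.9]], [[0.5, -0.9], [-0.2, -0.8], [0.1, -0.3], [-1.3, 1.0], [0.3, 0.8]]]
stand w1 [613.839, -201.497, 105.411, 0.134] [[[-2.1, -0.2], [-0.2, 0.8], [0.8, -0.7], [0.3, 5.4], [-0.1, -0.7]]]
stand w1 [617.651, -200.037, 94.672, 0.138, -0.547, -0.044] [[[0.1, -0.8], [-0.2, -0.1], [2.6, 0.5], [-0.4, 1.3], [-0.7, -0.8]]]
```

Run:
```python
from h import *
R=toolR([np.cos(-.204),np.sin(-.204),0],[0,0,1])
print(rowto([546,229.2,70],R),rowto([546,229.2,24],R))
```

```text
([-0.911, 0.641, 8.652], [-0.003, 0.003, 0.281]) ([-0.91, 0.642, 10.186], [-0.003, 0.003, 0.281])
```

jog_arm:
  motion:
    - [[-0.91, 0.64, 2], [0, 0, 0.28], 0.6]
    - [[-0.91, 0.64, 4], [0, 0, 0.28], 0.6]
    - [[-0.91, 0.64, 6], [0, 0, 0.28], 0.6]
    - [[-0.91, 0.64, 7.5], [0, 0, 0.28], 0.6]
    - [[-0.91, 0.64, 8.7], [0, 0, 0.28], 0.6]
    - [[-0.91, 0.64, 9.3], [0, 0, 0.28], 0.6]
    - [[-0.91, 0.64, 9.8], [0, 0, 0.28], 0.6]
    - [[-0.91, 0.64, 10.15], [0, 0, 0.28], 0.6]
    - [[-0.91, 0.64, 10.15], [0, 0, 0.28], 0.6]
    - [[-0.91, 0.64, 10.15], [0, 0, 0.28], 0.6]

```text
t: 5.5
tool_pos: [546.7, 230.2, 25.8]
orientation: [-1.984, 2.433, -0.0]
wrist_force: [0.6, 1.8, 0.3]
opening: 0.602
gripper_force: 0.0
```

Run:
```python
from h import *
R=toolR([np.cos(-.204),np.sin(-.204),0],[0,0,1]); o=sensors.get_obs()
print(rnd(o['tool_pos'],1),rowto([546,229.2,24],R))
p=viewer.get_image('wrist'); c=p['img'][100:,80:560]; cv2.imwrite('pics/g1.png',c[:,:,::-1])
```

```text
[546.7, 230.2, 25.8] ([0.037, 0.016, 0.06], [-0.017, 0.015, 0.014])
```

View pics/g1.png

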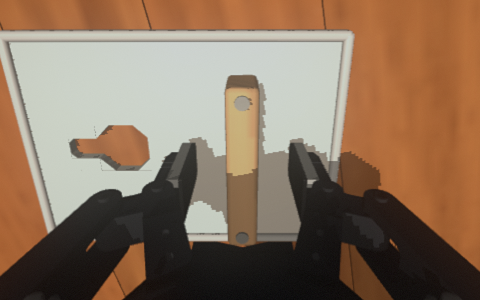

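The rail (crop px 242,160) stands centred between the open fingers. Closing and lifting.

jog_arm:
  motion:
    - [[0, 0, 0.05], [0, 0, 0], 0.0]
    - [[0, 0, 0.05], [0, 0, 0], 0.0]
    - [[0, 0, 0.05], [0, 0, 0], 0.0]
    - [[0, 0, 0.05], [0, 0, 0], 0.0]
    - [[0, 0, 0.05], [0, 0, 0], 0.0]
    - [[0, 0, 0.05], [0, 0, 0], 0.0]
    - [[0, 0, 0.05], [0, 0, 0], 0.0]
    - [[0, 0, 0.05], [0, 0, 0], 0.0]
    - [[0, 0, -0.5], [0, 0, 0], 0.0]
    - [[0, 0, -1.5], [0, 0, 0], 0.0]
    - [[0, 0, -3], [0, 0, 0], 0.0]
    - [[0, 0, -4.5], [0, 0, 0], 0.0]
    - [[0, 0, -6], [0, 0, 0], 0.0]
    - [[0, 0, -7.5], [0, 0, 0], 0.0]
    - [[0, 0, -8], [0, 0, 0], 0.0]
    - [[0, 0, -8], [0, 0, 0], 0.0]
    - [[0, 0, -8], [0, 0, 0], 0.0]
  squeeze: 90

```text
t: 7.25
tool_pos: [544.6, 229.4, 262.7]
orientation: [1.982, -2.433, -0.003]
wrist_force: [-0.5, -0.8, -3.9]
opening: 0.165
gripper_force: 88.3
```

```bash
cat > m2.py <<'E'
from fit import *
a=viewer.get_image('scene'); b=viewer.get_image('top')
o1,w1=pickle.load(open('w1.pkl','rb'))
F=np.array([[-165,-85,0],[-165,85,0],[45,-85,0],[45,85,0],[0,0,13]])
t1=(w1,o1,F[[0,1,2,4]],np.r_[sub(w1,[[316,93],[347,193],[169,138]]),[[238,190]]])
ts=(a,None,F,np.array([[416,176],[400,203],[366.5,129],[346.6,150.6],[370,146.5]]))
for nm,ob in (('w1+scene',[t1,ts]),('w1',[t1])):
    for x0 in ([614,-200,110,0],[614,-200,110,0,-.61,0]):
        x,e=fit(ob,x0,-np.radians(35)); print('stand',nm,np.round(x,3).tolist(),e)
print(tri([ray(w1,[238,190],o1),ray(a,[370.2,146.6])]))
for p in (a,b): print([(rnd(r['position'],1),round(r['confidence'],2)) for r in nets.mark_of(p,'stand_face')])
R=toolR([1,.135,0],[0,0,1]); print(rowto([500,-200,300],R))
print(rnd(sensors.get_obs()['tool_pos'],1))
g=np.hstack([cv2.resize(a['img'][115:215,330:430],None,fx=4,fy=4,interpolation=cv2.INTER_CUBIC),cv2.resize(w1['img'][80:280,150:350],None,fx=2,fy=2,interpolation=cv2.INTER_CUBIC)]);cv2.imwrite('pics/st.png',g[:,:,::-1])
E
python3 m2.py
```

```text
stand w1+scene [613.925, -200.822, 104.496, 0.138] [[[-2.4, -0.0], [-0.1, 0.6], [1.1, 0.1], [0.2, -0.4]], [[0.1, -0.9], [-0.2, -0.8], [0.3, -0.9], [-0.8, 0.4], [0.6, 0.4]]]
stand w1+scene [614.149, -200.86, 104.158, 0.137, -0.606, 0.004] [[[-2.3, 0.0], [0.1, 0.7], [1.1, 0.0], [0.0, -0.5]], [[0.2, -0.9], [-0.1, -1.0], [0.2, -0.7], [-0.9, 0.4], [0.5, 0.4]]]
stand w1 [613.006, -201.224, 108.069, 6.418] [[[-1.6, -0.3], [0.5, 1.2], [0.3, -0.3], [0.0, -0.0]]]
stand w1 [613.971, -200.947, 105.916, 0.138, -0.593, -0.035] [[[-0.4, -1.0], [-0.1, 0.8], [0.6, -0.0], [-0.2, 0.2]]]
(array([ 607.1285116 , -201.36663554,  115.86906909]), [0.44485324805085563, 0.4448532480506921])
[([613.8, -198.3, 108.9], 0.84)]
[([613.2, -197.8, 112.8], 0.81), ([529.8, -6.1, -0.1], 0.21)]
([14.325, -1.408, -1.212], [0.042, -0.029, -3.865])
[545.2, 229.4, 262.4]
```

View pics/st.png

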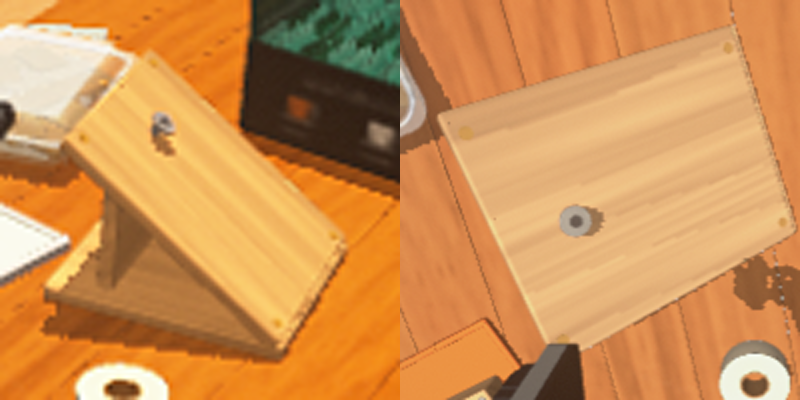

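The image shows the board's front-face corners and stud head: in scene at about (416,175), (400,201), (347,149.5), (367.5,128) and head (370.8,144.8). In w1 the head is at (237.5,190). I refit with these and also with the height held at 110.6.

```bash
cat > m3.py <<'E'
from fit import *
a=viewer.get_image('scene'); b=viewer.get_image('top')
o1,w1=pickle.load(open('w1.pkl','rb'))
F=np.array([[-165,-85,0],[-165,85,0],[45,-85,0],[45,85,0],[0,0,13]])
t1=(w1,o1,F[[0,1,2,4]],np.array([[317,93.5],[347.5,192.5],[171,138.5],[237.5,190]]))
ts=(a,None,F,np.array([[416.3,175],[400,201.3],[367.5,128],[347,149.5],[370.8,144.8]]))
x,e=fit([t1,ts],[614,-200,110,.13],-np.radians(35)); print(rnd(x,3),e)
for ob in ([t1,ts],[t1],[ts]):
    g=lambda q: np.concatenate([(proj(p,P@Ro.from_euler('ZY',[q[2],-np.radians(35)]).as_matrix().T+[q[0],q[1],110.6],o)-uv).ravel() for p,o,P,uv in ob])
    s=least_squares(g,[614,-200,.13],loss='soft_l1'); print(rnd(s.x,3),rnd(s.fun,1))
print(tri([ray(w1,[237.5,190],o1),ray(a,[370.8,144.8])]))
E
python3 m3.py
```

```text
[612.237, -200.065, 107.235, 0.13] [[[-0.9, -0.7], [0.5, 4.3], [-1.0, -1.1], [1.6, 0.6]], [[0.5, -0.2], [-0.0, 0.5], [-0.0, -0.4], [-1.0, 0.8], [0.2, 1.5]]]
[611.749, -199.746, 0.127] [-0.4, -0.5, 0.9, 5.2, -1.9, -0.7, 1.3, 1.5, 0.8, -1.0, 0.1, -0.4, 0.2, -1.4, -0.9, -0.2, 0.4, 0.6]
[611.721, -200.123, 0.126] [-0.4, -0.7, 0.9, 5.1, -1.9, -1.1, 1.2, 1.2]
[611.026, -197.131, 0.131] [0.6, -0.7, 0.1, 0.1, -0.1, -1.0, -1.0, 0.2, 0.2, 1.0]
(array([ 606.0541128 , -202.68042252,  121.37978819]), [0.7192320474541707, 0.719232047454333])
```

```bash
cat > tgt.py <<'E'
from h import *
S=np.array([613,-200.8,110.6]); RS=Ro.from_euler('ZY',[.132,-np.radians(35)]).as_matrix()
RT=toolR(RS[:,0],RS[:,2])
def go(x,y,z): "row for TCP at stand-frame (x,y,z)"; return rowto(S+RS@[x,y,z],RT)
def now():
    o=sensors.get_obs(); R=Ro.from_rotvec(o['orientation']).as_matrix()
    print('t',round(float(o['t']),2),'stand-frame tcp',rnd(RS.T@(o['tool_pos']-S),1),'rot err deg',rnd(Ro.from_matrix(RT.T@R).as_rotvec(degrees=True),2),'F in stand',rnd(RS.T@o['wrist_force'],1),'op',round(float(o['opening']),3),'j',rnd(o['joints'],2))
E
python3 - <<'E'
from tgt import *
print(S+RS@[-70,0,150],go(-70,0,150),go(-70,0,74)); now()
E
```

```text
[ 470.87018017 -219.67086573  193.3224561 ] ([15.166, -0.586, 2.362], [6.959, -1.191, -3.713]) ([14.684, -1.962, 4.433], [6.959, -1.191, -3.713])
t 7.55 stand-frame tcp [79.2, 435.5, 130.9] rot err deg [-34.8, 5.95, 18.57] F in stand [-1.6, -0.1, -1.7] op 0.167 j [0.67, 0.32, -0.05, -0.0, -1.21, -0.87]
```

jog_arm:
  motion:
    - [[1, 0, 0], [0.7, -0.1, -0.4], 0]
    - [[2.4, -0.1, 0.2], [1.6, -0.3, -0.9], 0]
    - [[4, -0.2, 0.5], [2.6, -0.4, -1.4], 0]
    - [[5.6, -0.3, 0.8], [3.6, -0.6, -1.9], 0]
    - [[7.2, -0.3, 1.1], [4.6, -0.8, -2.4], 0]
    - [[8.8, -0.4, 1.4], [5.5, -0.9, -2.9], 0]
    - [[10.4, -0.5, 1.7], [6.2, -1.1, -3.3], 0]
    - [[12, -0.5, 2], [6.96, -1.19, -3.71], 0]
    - [[13.4, -0.6, 2.2], [6.96, -1.19, -3.71], 0]
    - [[14.5, -0.6, 2.3], [6.96, -1.19, -3.71], 0]
    - [[15.17, -0.6, 2.4], [6.96, -1.19, -3.71], 0]
    - [[15.17, -0.6, 2.4], [6.96, -1.19, -3.71], 0]
    - [[15.17, -0.6, 2.4], [6.96, -1.19, -3.71], 0]
    - [[15.17, -0.6, 2.4], [6.96, -1.19, -3.71], 0]

```text
t: 8.95
tool_pos: [471.0, -221.3, 192.2]
orientation: [-1.973, 1.736, -0.546]
wrist_force: [-0.6, 0.1, -2.4]
opening: 0.169
gripper_force: 88.7
```

Run:
```python
from tgt import *
now(); print(go(-70,0,64),go(-70,0,44))
```

```text
t 8.95 stand-frame tcp [-70.7, -1.6, 149.1] rot err deg [0.04, 0.03, 0.25] F in stand [-1.9, 0.1, -1.6] op 0.169 j [-0.31, 0.1, -0.47, -0.54, -0.49, 0.85]
([-0.056, -0.022, 2.836], [-0.008, -0.006, -0.05]) ([-0.056, -0.021, 3.502], [-0.008, -0.006, -0.05])
```

jog_arm:
  motion:
    - [[-0.05, 0, 0.8], [0, 0, -0.05], 0]
    - [[-0.05, 0, 2], [0, 0, -0.05], 0]
    - [[-0.05, 0, 2.85], [0, 0, -0.05], 0]
    - [[-0.05, 0, 2.85], [0, 0, -0.05], 0]
    - [[-0.05, 0, 2.85], [0, 0, -0.05], 0]

```text
t: 9.45
tool_pos: [520.3, -210.1, 122.4]
orientation: [-1.983, 1.725, -0.545]
wrist_force: [0.1, 0.1, -3.2]
opening: 0.166
gripper_force: 88.8
```

Run:
```python
from tgt import *
now(); a=viewer.get_image('scene'); b=viewer.get_image('top')
g=[]
for p in (a,b):
    o=sensors.get_obs(); R=Ro.from_rotvec(o['orientation']).as_matrix()
    M=np.c_[-R[:,1],-R[:,0],-R[:,2]]; org=o['tool_pos']-M@np.array([-35,0,24.])
    op=proj(p,org+M@[35,0,6]); hd=proj(p,S+RS@[0,0,13]); co=proj(p,np.array([[93,-68,8],[-93,-68,8],[-93,68,8],[93,68,8]])@M.T+org)
    print('opening',rnd(op,1),'head',rnd(hd,1),'corners',rnd(co,1))
    c=op[0].astype(int); u0,v0=c[0]-60,c[1]-60
    g.append(cv2.resize(p['img'][v0:v0+100,u0:u0+100],None,fx=4,fy=4,interpolation=cv2.INTER_CUBIC)); print('off',u0,v0)
    print([(q,[(rnd(r['position'],1),round(r['confidence'],2)) for r in nets.mark_of(p,q)][:2]) for q in('sign_opening','stand_face','sign_seat')], rnd(org+M@[35,0,0],1))
cv2.imwrite('pics/hov.png',np.hstack(g)[:,:,::-1])
```

```text
t 9.45 stand-frame tcp [-69.5, 3.0, 63.1] rot err deg [0.03, -0.17, -0.33] F in stand [-1.7, 0.1, -2.7] op 0.166 j [-0.28, 0.27, -0.43, -0.68, -0.38, 1.0]
opening [[377.4, 138.1]] head [[371.0, 145.1]] corners [[371.2, 115.2], [416.2, 158.3], [403.0, 179.1], [354.4, 132.8]]
off 317 78
[('sign_opening', [([590.0, -200.7, 144.4], 0.73), ([562.5, -200.9, 122.2], 0.67)]), ('stand_face', []), ('sign_seat', [([615.1, -198.0, 158.8], 0.81)])] [590.7, -201.0, 144.6]
opening [[418.5, 186.5]] head [[415.8, 181.1]] corners [[443.9, 166.1], [439.0, 221.2], [394.2, 226.3], [395.2, 171.4]]
off 358 126
[('sign_opening', [([773.1, 38.7, -1.9], 0.64), ([595.9, -201.9, 145.0], 0.56)]), ('stand_face', [([613.5, -198.3, 114.3], 0.73), ([517.2, -207.3, 131.6], 0.18)]), ('sign_seat', [([609.6, -201.2, 160.5], 0.79), ([768.4, 65.5, -0.6], 0.77)])] [590.7, -201.7, 145.0]
```

View pics/hov.png

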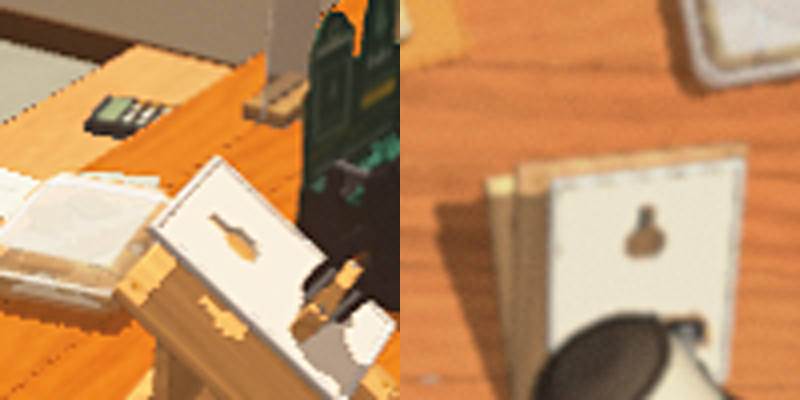

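The hover view shows the panel parallel above the board, with the opening at top px (419,186), as modelled. The stud is still hidden below it. I'll average some pose readings before descending.

Run:
```python
from tgt import *
for i in range(5):
    now(); viewer.get_image('scene')
print(go(-70,0,44),go(-70,0,22))
```

```text
t 9.85 stand-frame tcp [-68.9, 1.4, 64.3] rot err deg [0.21, -0.02, -0.21] F in stand [-1.1, 0.2, -2.2] op 0.168 j [-0.28, 0.27, -0.43, -0.69, -0.38, 1.0]
t 9.9 stand-frame tcp [-69.0, 1.4, 64.1] rot err deg [0.2, -0.03, -0.2] F in stand [-1.2, -0.2, -3.2] op 0.168 j [-0.28, 0.27, -0.43, -0.69, -0.38, 1.0]
t 9.95 stand-frame tcp [-69.1, 1.4, 64.0] rot err deg [0.18, -0.03, -0.2] F in stand [-1.6, 0.3, -3.3] op 0.166 j [-0.28, 0.27, -0.43, -0.69, -0.38, 1.0]
t 10.0 stand-frame tcp [-69.2, 1.4, 63.8] rot err deg [0.17, -0.03, -0.19] F in stand [-0.7, 0.3, -2.6] op 0.167 j [-0.28, 0.27, -0.43, -0.69, -0.38, 1.0]
t 10.05 stand-frame tcp [-69.3, 1.4, 63.8] rot err deg [0.16, -0.04, -0.19] F in stand [-1.3, 0.3, -2.2] op 0.167 j [-0.28, 0.27, -0.43, -0.69, -0.38, 1.0]
([0.048, 0.025, 0.656], [-0.031, 0.008, 0.039]) ([0.048, 0.027, 1.389], [-0.031, 0.008, 0.039])
```

jog_arm:
  motion:
    - [[0.04, 0.02, 0.3], [0, 0, 0], 0]
    - [[0.04, 0.02, 0.7], [0, 0, 0], 0]
    - [[0.04, 0.02, 0.7], [0, 0, 0], 0]
    - [[0.04, 0.02, 0.7], [0, 0, 0], 0]
    - [[0.04, 0.02, 0.7], [0, 0, 0], 0]
    - [[0.04, 0.02, 0.7], [0, 0, 0], 0]

```text
t: 10.7
tool_pos: [532.0, -211.2, 105.5]
orientation: [-1.979, 1.727, -0.549]
wrist_force: [0.8, 0.2, -2.3]
opening: 0.17
gripper_force: 88.5
```

Run:
```python
from tgt import *
now(); b=viewer.get_image('top'); a=viewer.get_image('scene')
o=sensors.get_obs(); R=Ro.from_rotvec(o['orientation']).as_matrix()
M=np.c_[-R[:,1],-R[:,0],-R[:,2]]; org=o['tool_pos']-M@np.array([-35,0,24.]); g=[]
for p in (a,b):
    op=proj(p,org+M@[35,0,0]); hd=proj(p,S+RS@[0,0,13]); print(rnd(op,1),rnd(hd,1))
    u0,v0=hd[0].astype(int)-20; print('off',u0,v0)
    g.append(cv2.resize(p['img'][v0:v0+40,u0:u0+40],None,fx=10,fy=10,interpolation=cv2.INTER_CUBIC))
cv2.imwrite('pics/hov2.png',np.hstack(g)[:,:,::-1])
```

```text
t 10.7 stand-frame tcp [-69.8, 0.3, 42.7] rot err deg [0.16, -0.05, -0.21] F in stand [-0.6, 0.1, -2.4] op 0.17 j [-0.29, 0.32, -0.41, -0.73, -0.36, 1.05]
[[372.1, 143.8]] [[371.0, 145.1]]
off 351 125
[[416.2, 182.0]] [[415.8, 181.1]]
off 395 161
```

View pics/hov2.png

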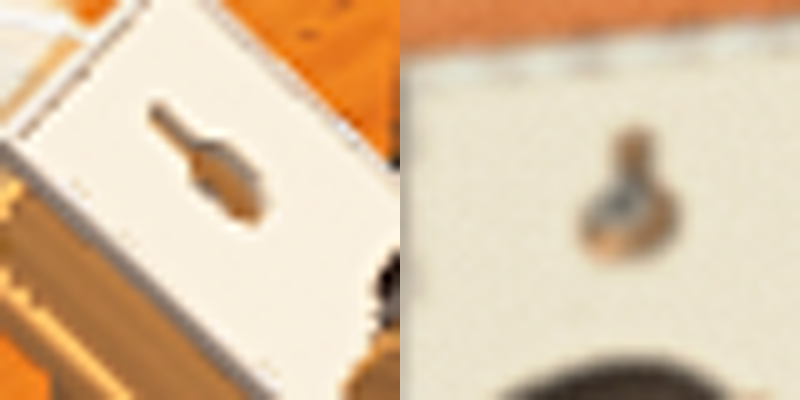

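In the top view the steel head shows inside the wide opening at crop px (622,200), with the opening centre at (630,218). Allowing for the remaining normal travel and parallax, they're aligned within about 1 mm. Descending.

jog_arm:
  motion:
    - [[0, 0, 0.15], [0, 0, 0], 0]
    - [[0, 0, 0.3], [0, 0, 0], 0]
    - [[0, 0, 0.4], [0, 0, 0], 0]
    - [[0, 0, 0.5], [0, 0, 0], 0]
    - [[0, 0, 0.5], [0, 0, 0], 0]
    - [[0, 0, 0.5], [0, 0, 0], 0]

```text
t: 11.4
tool_pos: [540.6, -210.1, 92.9]
orientation: [-1.979, 1.727, -0.548]
wrist_force: [-0.0, 0.2, -3.0]
opening: 0.167
gripper_force: 88.8
```

```bash
python3 -c "
from tgt import *
now(); print(go(-70,0,24))"
```

```text
t 11.4 stand-frame tcp [-69.9, 0.3, 27.4] rot err deg [0.13, -0.06, -0.2] F in stand [-1.7, 0.2, -2.5] op 0.167 j [-0.29, 0.35, -0.4, -0.76, -0.35, 1.08]
([0.011, 0.003, 0.113], [-0.025, 0.011, 0.039])
```

Now at 27 mm with no contact, so the head has passed into the opening. Easing down until there's contact.

jog_arm:
  motion:
    - [[0, 0, 0.06], [0, 0, 0], 0]
    - [[0, 0, 0.12], [0, 0, 0], 0]
    - [[0, 0, 0.15], [0, 0, 0], 0]
    - [[0, 0, 0.15], [0, 0, 0], 0]
    - [[0, 0, 0.15], [0, 0, 0], 0]

```text
t: 11.9
tool_pos: [542.7, -209.8, 90.4]
orientation: [-1.979, 1.726, -0.549]
wrist_force: [-6.5, 0.2, 5.0]
opening: 0.165
gripper_force: 90.2
```

```bash
python3 -c "
from tgt import *
now()"
```

```text
t 11.9 stand-frame tcp [-69.7, 0.4, 24.1] rot err deg [0.18, -0.06, -0.23] F in stand [-2.4, 1.1, 7.8] op 0.165 j [-0.29, 0.36, -0.39, -0.77, -0.34, 1.09]
```

Contact at the modelled depth, about 10 N. Now pulling down the slope (tool +y).

jog_arm:
  motion:
    - [[0, 0.15, -0.02], [0, 0, 0], 0]
    - [[0, 0.3, -0.03], [0, 0, 0], 0]
    - [[0, 0.45, -0.03], [0, 0, 0], 0]
    - [[0, 0.6, -0.03], [0, 0, 0], 0]
    - [[0, 0.75, -0.03], [0, 0, 0], 0]
    - [[0, 0.85, -0.03], [0, 0, 0], 0]
    - [[0, 0.85, -0.03], [0, 0, 0], 0]

```text
t: 12.6
tool_pos: [521.9, -213.2, 75.6]
orientation: [-1.979, 1.728, -0.55]
wrist_force: [-0.3, -1.0, 4.3]
opening: 0.167
gripper_force: 89.8
```

```bash
python3 -c "
from tgt import *
now()"
```

```text
t 12.6 stand-frame tcp [-95.4, -0.3, 24.1] rot err deg [0.17, 0.0, -0.18] F in stand [2.1, -1.0, 3.8] op 0.167 j [-0.33, 0.36, -0.41, -0.86, -0.35, 1.22]
```

jog_arm:
  motion:
    - [[0, 0.05, 0], [0, 0, 0], 0]
    - [[0, 0.1, 0], [0, 0, 0], 0]
    - [[0, 0.15, 0], [0, 0, 0], 0]
    - [[0, 0.15, 0], [0, 0, 0], 0]
    - [[0, 0.15, 0], [0, 0, 0], 0]

```text
t: 13.1
tool_pos: [520.7, -213.3, 74.9]
orientation: [-1.977, 1.724, -0.554]
wrist_force: [2.2, 1.9, 7.0]
opening: 0.171
gripper_force: 89.8
```

```bash
python3 -c "
from tgt import *
now()"
```

```text
t 13.1 stand-frame tcp [-96.8, -0.3, 24.1] rot err deg [0.4, 0.02, -0.27] F in stand [6.0, 1.6, 4.3] op 0.171 j [-0.34, 0.36, -0.41, -0.87, -0.35, 1.24]
```

The stud is at the slot end: travel stopped at -96.8 mm, where -97 is expected, with +6 N resisting. Relaxing, releasing and withdrawing along the normal.

jog_arm:
  motion:
    - [[0, 0.05, 0], [0, 0, 0], 0.17]
    - [[0, 0.05, 0], [0, 0, 0], 0.3]
    - [[0, 0.05, 0], [0, 0, 0], 0.5]
    - [[0, 0.05, 0], [0, 0, 0], 0.5]
    - [[0, 0.05, 0], [0, 0, 0], 0.5]
    - [[0, 0.05, 0], [0, 0, 0], 0.5]
    - [[0, 0.05, -0.3], [0, 0, 0], 0.5]
    - [[0, 0.05, -0.8], [0, 0, 0], 0.5]
    - [[0, 0.05, -1.6], [0, 0, 0], 0.5]
    - [[0, 0.05, -2.8], [0, 0, 0], 0.5]
    - [[0, 0.05, -4], [0, 0, 0], 0.5]
    - [[0, 0.05, -5], [0, 0, 0], 0.5]
    - [[0, 0.05, -5], [0, 0, 0], 0.5]
    - [[0, 0.05, -5], [0, 0, 0], 0.5]

```text
t: 14.5
tool_pos: [431.2, -224.7, 195.6]
orientation: [-1.978, 1.727, -0.551]
wrist_force: [0.2, -0.7, -0.1]
opening: 0.499
gripper_force: 0.0
```

Run:
```python
from tgt import *
now(); a=viewer.get_image('scene'); w=viewer.get_image('wrist'); o=sensors.get_obs()
for p in(a,w): print([(q,[(rnd(RS.T@(np.array(r['position'])-S),1),round(r['confidence'],2)) for r in nets.mark_of(p,q)][:3]) for q in('sign_seat','sign','sign_rail')])
for p,n,oo in((a,0,None),(w,1,o)): print(rnd(proj(p,np.array([[31,-68,8],[-155,-68,8],[-155,68,8],[31,68,8],[0,0,13]])@RS.T+S,oo),1))
A=cv2.resize(a['img'][110:220,325:435],(400,400),interpolation=cv2.INTER_CUBIC); W=w['img'][:,100:500]
cv2.imwrite('pics/end.png',np.hstack([A,W])[:,:,::-1])
```

```text
t 14.5 stand-frame tcp [-101.5, 0.2, 174.8] rot err deg [0.25, 0.0, -0.2] F in stand [0.1, -0.7, -0.2] op 0.499 j [-0.37, 0.05, -0.51, -0.58, -0.53, 0.93]
[('sign_seat', [([92.3, 242.0, -198.8], 0.65), ([2.2, -0.6, -0.4], 0.58)]), ('sign', [([-61.0, 3.7, 0.5], 0.69), ([99.5, 184.4, -206.5], 0.6)]), ('sign_rail', [([126.6, 148.0, -178.4], 0.68), ([-97.8, 1.5, 35.9], 0.63)])]
[('sign_seat', [([95.6, 242.0, -198.3], 0.66), ([3.0, -3.2, 4.5], 0.56)]), ('sign', [([101.6, 179.1, -209.0], 0.68), ([-60.2, -0.3, 0.8], 0.6)]), ('sign_rail', [([130.0, 149.4, -179.3], 0.7), ([-95.4, 1.1, 34.3], 0.63)])]
[[370.4, 130.0], [414.6, 172.4], [401.2, 193.7], [353.6, 148.3], [371.0, 145.1]]
[[189.9, 118.5], [374.3, 119.0], [367.2, 240.9], [206.7, 240.4], [225.9, 185.0]]
```

View pics/end.png

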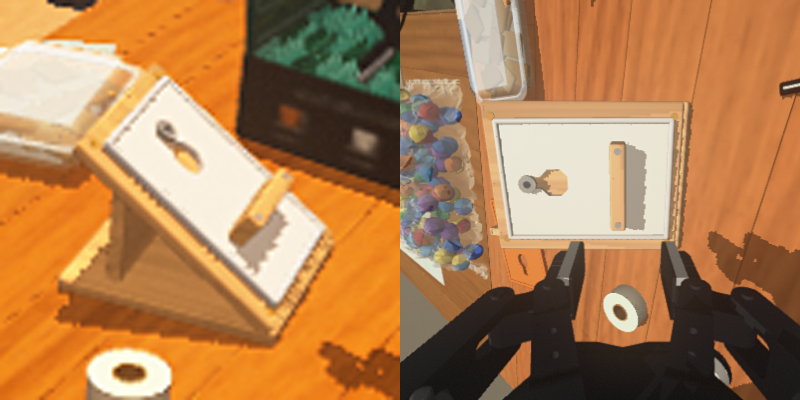

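The final view shows the panel flat and straight on the board, with the stud head at the narrow end of the slot (wrist px about (227,184)). The gripper is clear of everything, so I'm handing in.

```bash
python3 -c "
from h import *
print(ticket.finish_job())"
```

```text
the job is handed in; nothing more can be done
None
```

I hung the white sign on the stud, released it and handed the job in after about 14.5 s of the 42 s. The last pictures show it flat and straight on the board with the stud at the narrow end of the slot; the hand-in returned no verdict, and I did not re-measure the bell, tape, phone and case.

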